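# Return the check weights to their slots

## Robot

A 6-joint arm with a two-finger parallel gripper is mounted at the origin on the work surface. World frame = base frame: x ahead of the robot, y to its left, z up, the work surface at z = 0. Lengths are in m, angles in rad, forces in N, time in s.
With the tool pointing down it reaches from about 0.3 to 0.825 m from the base axis. Payload 5.4 kg.
Tool frame: the origin (TCP) lies on the mounting face of the last link; the fingertips stand 190 mm ahead of it and the grasp point (between the pads) lies 171 mm ahead of it; z points along the fingers, y is the direction in which the jaws open and shut (so a half turn about z gives the same grasp; the last joint's range is limited). The gripper opens to 92 mm and grips with 3 to 60 N. Pads are 20 mm wide; open, the fingers measure 128 mm over their backs; the gripper's body (75 mm by 189 mm) begins 69 mm behind the grasp point.
Start: joints at [-1.521, 0.158, 1.597, -0, 1.386, -0.21], TCP at [0.148, -0.556, 0.405] pointing down, gripper open.
Joint ranges: [-2.91, 2.91], [-0.94, 2.29], [0.18, 2.7], [-1.29, 4.43], [0.17, 2.64], [-3, 3]. Speed limits (rad/s): [2.57, 2.57, 3.14, 3.14, 3.14, 3.14].

## Interface

Orientations are given as a unit quaternion [x, y, z, w].
In Python, from workcell import monitor, cams, ctrl gives the robot as it stands.
- The arm moves only by the tool servo_tool, never from a script. Its argument "motion" is text: rows parted by semicolons, each of 7 numbers parted by spaces: the shift along the tool's x, y, z in cm, then the turn, a rotation vector about the tool's x, y, z in rad, then the finger opening in cm, from 0 to 9.19. A call has 1 to 12 rows; each row is the pose to reach, as a shift and turn from the pose commanded when the call began, along the tool's axes at that moment; what a row does not reach only later rows make up. A row lasts 1/12 s, in which the tool goes at most 41.7 mm and 7.16 degrees, less where a joint would pass 70% of its speed; a pose out of reach is approached as far as the arm can. A call with a gripper value outside its range is refused whole. The fingers move at their own pace and stop on an object; "newtons" is the grip in N (left out, the last holds). Time passes only in rows, so rows that repeat a pose let the fingers close. It gives the time, the measured TCP pose, the force and the opening at its end, in the units of the state.
- monitor.read_state(): the state, without advancing time (a new reading comes with each control period).
- cams.grab_frame(name): name is "scene" or "top"; returns a dict with "frame" (420x560x3 uint8, red, green, blue), "range_z" (420x560 float32, m along the optical axis (not along the pixel's ray), 0 where there is no reading), "intrinsics" (3x3 intrinsics, pixels), "k1" (the pictures are not rectified: a ray, as slopes to the right and down, at radius r is drawn at 1 + k1 r^2 times it, then the intrinsics apply), "cam_to_world" (4x4, takes a point from camera to world coordinates). Camera axes: x right, y down, z forward; pixel columns grow to the right and rows downward; lengths in m; the calibration is good to about 2 mm. A picture is of the moment at which its call begins.
- ctrl.hand_in(): hands the job in, once; it reports no verdict.
The state is a dict: "time_s": time; "joints": joint angles; "joint_velocities": joint speeds; "effort": joint torques, N m; "eef_pos": TCP position; "eef_rot": TCP orientation; "contact_force": force on the tool from outside, world axes, zero at the start; "wrist_torque": the same for the moment, N m; "gripper_width": finger opening in m.
Only numpy, scipy, OpenCV 4.12 (cv2) and the standard library are available. Lean on these libraries where they do the work, as an engineer would, in place of code of your own. Each camera call takes 0.05 s, during which the arm holds its last target.

## Task

The scale has been checked: put the two brass check weights standing on it back into the wooden rack beside the one already there, each in the slot cut for its thickness (thickest in the widest). The slot blocks have been screwed down several millimetres off their marks, so feel for the mouth, work each weight gently down its narrowing slot without ramming the rack, and press it past the spring until it is fully home with its shoulders flush with the block's top. In the end all three weights stand home and let go, and the other things on the counter are left alone.

Things in the scene. Friction and masses are not known exactly. Their poses are not given: they have to be found in the camera images.
- weight_thick: The thick brass check weight; origin at its centre, half-way up. Block 50 long (its x), 20 thick (its y), 32 high, with a grip lug on the middle of its top (the shoulders): 26 along x, 10 along y, 30 high, round-topped. Whole height 62: foot 31 below the origin, shoulders 1 above it. 0.2 to 0.33 kg. Starts upright on the scale's platter. Half a turn about z makes no difference.
- weight_medium: The medium brass check weight; origin at its centre, half-way up. Block 50 long (its x), 16 thick (its y), 32 high, with a grip lug on the middle of its top (the shoulders): 26 along x, 10 along y, 30 high, round-topped. Whole height 62: foot 31 below the origin, shoulders 1 above it. 0.2 to 0.33 kg. Starts home in the middle slot and stays there. Half a turn about z makes no difference.
- weight_thin: The thin brass check weight; origin at its centre, half-way up. Block 50 long (its x), 12 thick (its y), 32 high, with a grip lug on the middle of its top (the shoulders): 26 along x, 10 along y, 30 high, round-topped. Whole height 62: foot 31 below the origin, shoulders 1 above it. 0.2 to 0.33 kg. Starts upright on the scale's platter. Half a turn about z makes no difference.
- slot_wide (a point): Wide slot, for the 20 mm weight: nominal middle of its mouth, level with the block's top, 44 above the counter; axes as the rack (slot along x, z up). The slot's true middle lies 3 to 8 mm to one side or the other along y of this point. Mouth 25 wide, lips narrowing evenly over the first 14 of depth to a throat 21.6 wide; floor 32 below this point; 56 long, ends closed.
- slot_middle (a point): Middle slot, for the 16 mm weight: nominal middle of its mouth, level with the block's top, 44 above the counter; axes as the rack (slot along x, z up). The slot's true middle lies within 1 mm along y of this point. Mouth 21 wide, lips narrowing evenly over the first 14 of depth to a throat 17.6 wide; floor 32 below this point; 56 long, ends closed.
- slot_narrow (a point): Narrow slot, for the 12 mm weight: nominal middle of its mouth, level with the block's top, 44 above the counter; axes as the rack (slot along x, z up). The slot's true middle lies 3 to 8 mm to one side or the other along y of this point. Mouth 17 wide, lips narrowing evenly over the first 14 of depth to a throat 13.6 wide; floor 32 below this point; 56 long, ends closed.
- rack: Wooden rack, fixed; origin under its centre on the counter. Tray 94 x 226 (x, y) with three slot blocks 70 apart along y, the wide slot at +y, narrow at -y; blocks 56 wide, 74 long, screwed down where last adjusted. In each throat a spring leaf stands 3 out of the +y wall, 23 below the mouth: a weight let go above it stays proud; pushing it past takes up to 10 N. Touch down slowly (15 mm/s): a knock or push over 80 N spoils the rack.
- scale: Flat electronic counter scale, fixed: 250 x 250, origin under its centre on the counter; steel platter 180 (x) by 240 (y), its middle 28 along +x from the origin, its top 60 above the counter. Keypad strip at the -x edge. Two weights stand on the platter, 40 to 160 apart along its y.
- jar: White lidded jar, 90 across, 120 high, bystander; origin under its centre.
- mortar: Black iron mortar with its pestle in it, 100 across, about 180 high, bystander; origin under its centre.
- abacus: Wooden abacus lying flat, 126 x 250, 22 high, bystander; origin under its centre.
- tin: Round tin, 70 across, 85 high, bystander; origin under its centre.
Mind the look-alikes: they are no part of the job. What is shaped like the weight_thick but green or red is not meant.

How it is judged:
By the outcome, as a careful person would: the job done as asked, in the order asked, and still so for the second after the job is handed in, with the robot touching nothing.
It also fails if it takes over 64 s, if anything falls off the work surface, if the arm or the gripper's body presses on something with over 40 N, if the wrist force passes 120 N, or if a joint passes its speed limit or range.

## Working session

There is one attempt and no reset: what is moved stays moved. The work goes in short steps, Python scripts to look and compute and a tool call to move; the robot and the scene stay as the last step left them, time stands still between calls to the robot, and variables do not carry over. Pictures are saved under pics/ and viewed, and the job is handed in when it is done.

Besides the shell and the picture viewer there is one more tool, called after ">>>" in YAML: its name, and indented under it one key for each argument. servo_tool: Moves the arm, as the interface text tells. Its arguments: {"type":"object","properties":{"motion":{"type":"string"},"newtons":{"type":"number"}},"required":["motion"]}

```bash
ls; mkdir -p pics
cat > h.py <<'E'
import numpy as np,cv2
from workcell import monitor,cams,ctrl
def grab(n):
    f=cams.grab_frame(n); np.savez(f'{n}.npz',**{k:np.array(v) for k,v in f.items()}); return f
def load(n): return dict(np.load(f'{n}.npz'))
def rays(f,uv):
    uv=np.asarray(uv,float).reshape(-1,1,2);k=float(f['k1'])
    p=cv2.undistortPoints(uv,np.array(f['intrinsics'],float),np.array([k,0,0,0,0.]))[:,0]
    T=np.array(f['cam_to_world']);d=np.c_[p,np.ones(len(p))]
    return T[:3,3],d@T[:3,:3].T,d
def onplane(f,uv,z):
    o,d,_=rays(f,uv); return o+d*((z-o[2])/d[:,2])[:,None]
def cloud(f):
    h,w=f['range_z'].shape; u,v=np.meshgrid(np.arange(w),np.arange(h))
    o,d,_=rays(f,np.c_[u.ravel(),v.ravel()]); return (o+d*f['range_z'].reshape(-1,1)).reshape(h,w,3)
E
python3 - <<'E'
from h import *
print(monitor.read_state())
for n in('scene','top'):
    f=grab(n); cv2.imwrite(f'pics/{n}0.png',f['frame'][:,:,::-1]); print(n,f['intrinsics'],f['k1'],f['cam_to_world'])
E
```

```text
pics
{'time_s': 0.0, 'joints': array([-1.52112458e+00,  1.59036529e-01,  1.59823670e+00, -2.26922633e-05,
        1.38621172e+00, -2.10105370e-01]), 'joint_velocities': array([-0.00097282, -0.00074636,  0.00061966,  0.00091001,  0.00064177,
       -0.00185054]), 'effort': array([-6.20255596e-04, -3.85568297e+01, -3.22113705e+01,  7.00266729e-02,
        3.78905784e-02, -1.43550160e-04]), 'eef_pos': array([ 0.14765674, -0.55542466,  0.40372339]), 'eef_rot': array([ 9.91575619e-01,  1.29525656e-01,  6.46999750e-05, -9.43998138e-04]), 'contact_force': array([ 0.01189665, -0.12367929,  0.24001453]), 'wrist_torque': array([0.0107986 , 0.03768455, 0.0263159 ]), 'gripper_width': 0.09188212762800413}
scene [[500.07635909   0.         278.1517846 ]
 [  0.         500.07635909 218.98958787]
 [  0.           0.           1.        ]] -0.0906520827661296 [[-0.79900569  0.40633983 -0.44325822  1.15235458]
 [ 0.6013215   0.53803614 -0.5907026   0.71352821]
 [-0.00153705 -0.73851544 -0.67423482  0.91375143]
 [ 0.          0.          0.          1.        ]]
top [[381.91603587   0.         281.58920228]
 [  0.         381.91603587 207.36854341]
 [  0.           0.           1.        ]] -0.04127952708938952 [[ 0.02265951 -0.9861628   0.16422386  0.43006872]
 [-0.99970243 -0.02383494 -0.00519023 -0.00988153]
 [ 0.00903267 -0.16405739 -0.98640944  1.08238407]
 [ 0.          0.          0.          1.        ]]
```

View pics/scene0.png

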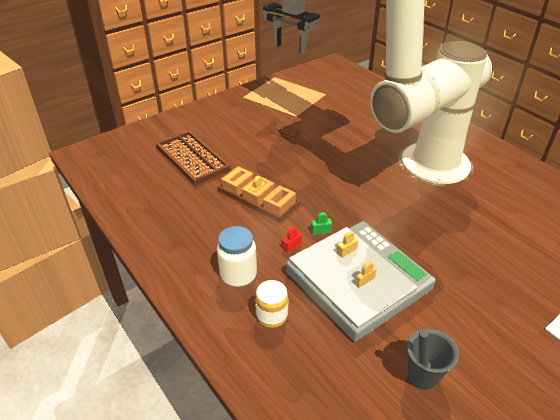

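View pics/top0.png

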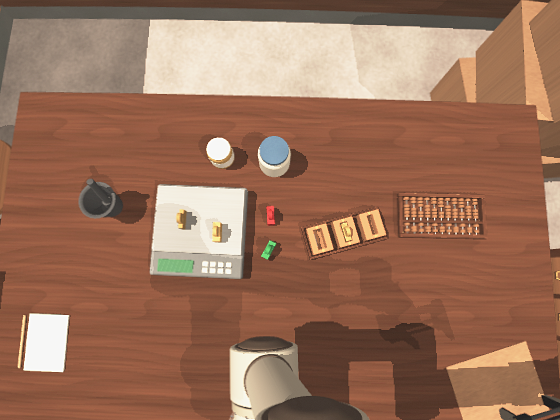

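The top view shows the scale at (200,230) with two brass weights at (181,218) and (216,231). The look-alikes are red at (271,215) and green at (269,249) on the counter. The rack, from (318,240) to (372,225), has the medium weight in its middle slot at (347,232). Next I'll enlarge these areas.

Run:
```python
from h import *
f=load('top');s=load('scene')
a=cv2.resize(f['frame'][180:285,145:285],None,fx=4,fy=4,interpolation=cv2.INTER_CUBIC)[:,:,::-1]
b=cv2.resize(f['frame'][195:270,295:395],None,fx=7,fy=7,interpolation=cv2.INTER_CUBIC)[:,:,::-1]
c=cv2.resize(s['frame'][220:300,310:410],None,fx=7,fy=7,interpolation=cv2.INTER_CUBIC)[:,:,::-1]
for n,i in zip('abc',(a,b,c)): cv2.imwrite(f'pics/crop_{n}.png',i)
C=cloud(f)
def st(m): 
    p=C[m]; return p.mean(0).round(4),p.min(0).round(4),p.max(0).round(4)
hsv=cv2.cvtColor(f['frame'],cv2.COLOR_RGB2HSV)
for u,v in[(200,200),(230,255),(181,218),(216,231),(181,212),(345,232),(318,240),(372,225),(300,300)]: print(u,v,C[v,u].round(4),hsv[v,u])
```

```text
200 200 [0.6155 0.2075 0.0589] [ 22  19 244]
230 255 [0.4691 0.1205 0.0476] [ 18  36 207]
181 218 [0.5591 0.245  0.1019] [ 16 136 122]
216 231 [0.5262 0.1502 0.1155] [ 16 147 219]
181 212 [0.5762 0.2484 0.0927] [ 23 123 251]
345 232 [ 0.5376 -0.1881  0.0562] [ 16 143 189]
318 240 [ 0.5178 -0.1195  0.014 ] [ 11 140 171]
372 225 [ 0.5634 -0.2719  0.0152] [ 11 140 180]
300 300 [ 0.3518 -0.0722  0.0037] [  9 140 146]
```

View pics/crop_a.png

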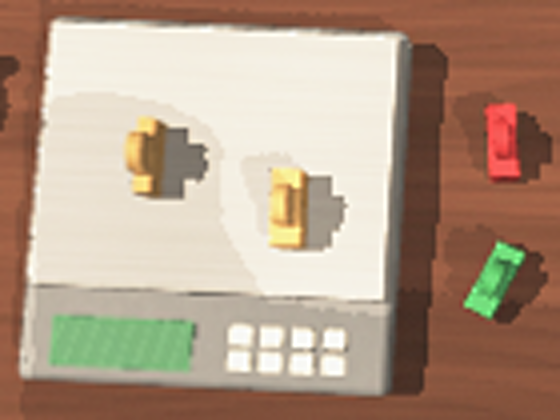

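View pics/crop_b.png

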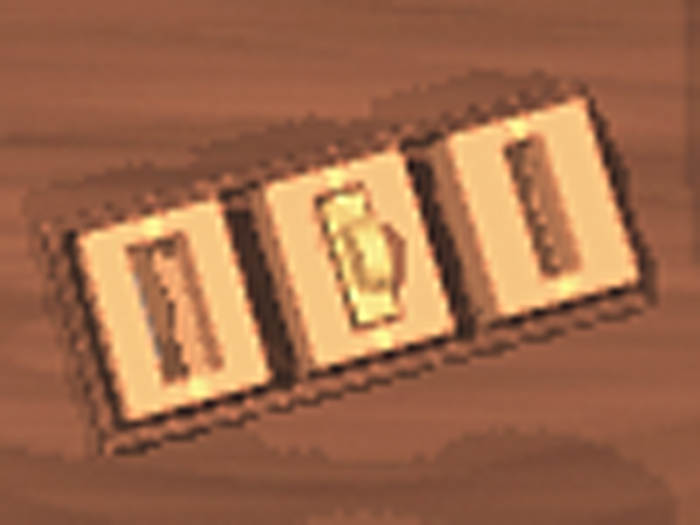

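View pics/crop_c.png

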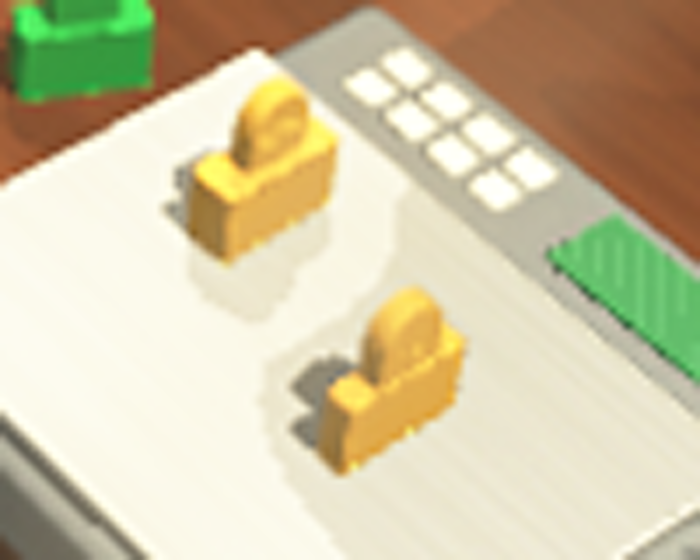

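The crops show that (181,218) is the thin weight and (216,231) is the thick one, both upright. The brass pair on the platter fits the description. The red and green ones stand on the counter and are not part of the job. Next I'll measure the weights and the rack.

```bash
cat > m.py <<'E'
from h import *
def rect(f,cnt,z):
    P=onplane(f,cnt.reshape(-1,2),z)[:,:2]
    r=cv2.minAreaRect((P*1000).astype(np.float32)); b=cv2.boxPoints(r)
    e1=b[1]-b[0];e2=b[2]-b[1]
    L,S=(e1,e2) if np.linalg.norm(e1)>np.linalg.norm(e2) else (e2,e1)
    if L[0]<0:L=-L
    return np.round(r[0],1),np.linalg.norm(L).round(1),np.linalg.norm(S).round(1),np.degrees(np.arctan2(L[1],L[0])).round(1)
E
python3 - <<'E'
from m import *
for n in('top','scene'):
    f=load(n);C=cloud(f);hsv=cv2.cvtColor(f['frame'],cv2.COLOR_RGB2HSV);hh,s,v=cv2.split(hsv)
    print(n)
    inscale=(C[...,0]>.4)&(C[...,0]<.72)&(C[...,1]>.06)&(C[...,1]<.32)
    brass=(s>80)&(hh>10)&(hh<30)&inscale&(C[...,2]>.065)
    nb,lab,stt,_=cv2.connectedComponentsWithStats(brass.astype(np.uint8))
    for i in range(1,nb):
        if stt[i,4]<40: continue
        m=lab==i; p=C[m]; print('comp',stt[i],p.min(0).round(3),p.max(0).round(3))
        for lo,hi in((.086,.097),(.1,.13)):
            q=p[(p[:,2]>lo)&(p[:,2]<hi)]
            if len(q)>5:
              r=cv2.minAreaRect((q[:,:2]*1000).astype(np.float32)); print('  z',lo,len(q),q.mean(0).round(4),np.round(r[0],1),np.round(r[1],1),round(r[2],1))
    inr=(C[...,0]>.44)&(C[...,0]<.66)&(C[...,1]>-.33)&(C[...,1]<-.06)
    tops=(inr&(C[...,2]>.036)&(C[...,2]<.052)&(v>190)).astype(np.uint8)
    nb,lab,stt,_=cv2.connectedComponentsWithStats(tops,connectivity=4)
    for i in range(1,nb):
        if stt[i,4]<150: continue
        c,_h=cv2.findContours((lab==i).astype(np.uint8),cv2.RETR_CCOMP,cv2.CHAIN_APPROX_NONE)
        z=C[lab==i][:,2]
        print('block',stt[i],'z',np.median(z).round(4),rect(f,max(c,key=len),.044))
        for k,cc in enumerate(c):
            if _h[0][k][3]>=0 and len(cc)>15: print('   hole',rect(f,cc,.044))
E
```

```text
top
comp [176 209  10  20 153] [0.534 0.243 0.066] [0.585 0.255 0.127]
  z 0.086 60 [0.5574 0.2472 0.0924] [559.4 248.2] [50.5 11.7] 1.1
  z 0.1 52 [0.5589 0.2474 0.1166] [559.2 248.5] [24.7  9. ] 0.2
comp [212 222  10  20 174] [0.502 0.144 0.066] [0.552 0.164 0.124]
  z 0.086 95 [0.527  0.1518 0.0923] [527.4 153.9] [19.2 50.2] 89.7
  z 0.1 54 [0.5264 0.1529 0.1153] [527.1 153.7] [10.4 25.9] 86.5
block [359 209  27  31 448] z 0.0439 (array([ 562.1, -264.6]), np.float32(73.8), np.float32(57.1), np.float32(16.4))
   hole (array([ 561.5, -263.9]), np.float32(60.6), np.float32(19.8), np.float32(16.5))
block [333 216  27  31 452] z 0.0442 (array([ 540.5, -191.8]), np.float32(74.3), np.float32(56.8), np.float32(16.8))
   hole (array([ 515. , -193.6]), np.float32(15.3), np.float32(13.7), np.float32(45.6))
   hole (array([ 538.7, -183.4]), np.float32(21.6), np.float32(7.9), np.float32(18.4))
   hole (array([ 540.6, -198.5]), np.float32(35.5), np.float32(27.5), np.float32(-0.4))
block [306 223  27  32 386] z 0.0441 (array([ 519.2, -120. ]), np.float32(74.3), np.float32(56.6), np.float32(16.2)
[... 320 characters left out ...]
] [0.536 0.238 0.065] [0.588 0.254 0.124]
  z 0.086 88 [0.5671 0.2488 0.091 ] [561.3 246. ] [15.3 51.4] 89.9
  z 0.1 94 [0.564  0.2485 0.1127] [562.2 247.6] [12.  28.7] 85.4
block [222 167  31  21 303] z 0.0422 (array([ 564.5, -260.1]), np.float32(75.1), np.float32(62.4), np.float32(16.6))
   hole (array([ 565.5, -261.5]), np.float32(60.0), np.float32(18.0), np.float32(17.6))
block [242 178  32  21 298] z 0.0423 (array([ 544.7, -188.6]), np.float32(77.7), np.float32(60.4), np.float32(16.4))
block [264 186  32  23 321] z 0.0437 (array([ 521.5, -118.8]), np.float32(78.5), np.float32(63.2), np.float32(16.9))
   hole (array([ 520.7, -119.4]), np.float32(58.2), np.float32(23.1), np.float32(20.6))
```

```bash
cat >> h.py <<'E'
from scipy.spatial.transform import Rotation as R
def rel(x,y,z,yaw):
    s=monitor.read_state(); R0=R.from_quat(s['eef_rot']); Rt=R.from_euler('z',yaw,degrees=True)*R.from_quat([1,0,0,0])
    d=R0.inv().apply(np.array([x,y,z])-s['eef_pos'])*100; r=(R0.inv()*Rt).as_rotvec()
    print('t',s['time_s'],'pos',s['eef_pos'].round(4),'F',np.round(s['contact_force'],1),'w',round(s['gripper_width'],4),'q',np.round(s['eef_rot'],4)); print('shift cm',d.round(2),'rot',r.round(4))
E
python3 -c "
from h import *
rel(.5285,.1537,.34,0)"
```

```text
t 0.1 pos [ 0.1477 -0.5555  0.4038] F [0.3 0.1 0.3] w 0.0917 q [ 9.916e-01  1.295e-01  1.000e-04 -9.000e-04]
shift cm [ 55.02 -58.74   6.5 ] rot [-1.700e-03 -1.000e-04  2.598e-01]
```

>>> servo_tool:
  motion: "55.0 -58.7 3 0 0 0.26 6; 55.0 -58.7 3 0 0 0.26 6; 55.0 -58.7 3 0 0 0.26 6; 55.0 -58.7 3 0 0 0.26 6; 55.0 -58.7 3 0 0 0.26 6; 55.0 -58.7 3 0 0 0.26 6; 55.0 -58.7 3 0 0 0.26 6; 55.0 -58.7 3 0 0 0.26 6; 55.0 -58.7 3 0 0 0.26 6; 55.0 -58.7 3 0 0 0.26 6; 55.0 -58.7 3 0 0 0.26 6; 55.0 -58.7 3 0 0 0.26 6"

```text
time_s: 1.1
eef_pos: [0.3844, -0.1134, 0.3859]
eef_rot: [1.0, -0.0, 0.0, 0.0]
contact_force: [0.7, -0.2, -0.3]
gripper_width: 0.0601
```

```bash
python3 -c "
from h import *
rel(.5285,.1537,.31,0)"
```

```text
t 1.1 pos [ 0.3844 -0.1134  0.3859] F [ 0.7 -0.2 -0.3] w 0.0601 q [ 1.e+00 -3.e-04  1.e-04  1.e-04]
shift cm [ 14.39 -26.72   7.59] rot [ 0.0002 -0.0003 -0.0006]
```

>>> servo_tool:
  motion: "13 -24 4 0 0 0 6; 13 -24 4 0 0 0 6; 13 -24 4 0 0 0 6; 13 -24 4 0 0 0 6; 13 -24 4 0 0 0 6; 13 -24 4 0 0 0 6; 13 -24 4 0 0 0 6; 13 -24 4 0 0 0 6; 13 -24 4 0 0 0 6; 13 -24 4 0 0 0 6"

```text
time_s: 1.93
eef_pos: [0.5139, 0.124, 0.3457]
eef_rot: [1.0, -0.0, -0.001, 0.0]
contact_force: [0.3, -0.5, 1.0]
gripper_width: 0.0598
```

```bash
python3 -c "
from h import *
rel(.5285,.1537,.285,0)"
```

```text
t 1.9333 pos [0.5139 0.124  0.3457] F [ 0.3 -0.5  1. ] w 0.0598 q [ 1.e+00 -1.e-04 -5.e-04  2.e-04]
shift cm [ 1.47 -2.97  6.07] rot [ 0.0004  0.001  -0.0002]
```

>>> servo_tool:
  motion: "1.47 -2.97 0 0 0 0 5; 1.47 -2.97 3 0 0 0 5; 1.47 -2.97 5 0 0 0 5; 1.47 -2.97 6.0 0 0 0 4; 1.47 -2.97 6.0 0 0 0 2; 1.47 -2.97 6.0 0 0 0 0.8; 1.47 -2.97 6.0 0 0 0 0.6; 1.47 -2.97 6.0 0 0 0 0.6; 1.47 -2.97 6.0 0 0 0 0.6; 1.47 -2.97 6.0 0 0 0 0.6"
  newtons: 40

```text
time_s: 2.77
eef_pos: [0.5294, 0.154, 0.2873]
eef_rot: [1.0, -0.0, 0.001, 0.0]
contact_force: [-1.1, -0.6, 2.4]
gripper_width: 0.0096
```

```bash
python3 -c "
from h import *
rel(.5285,.1537,.35,0)
for n in('top','scene'):
    f=grab(n)
t=load('top')['frame'][180:285,145:285];s=load('scene')['frame'][200:300,300:420]
cv2.imwrite('pics/g1.png',np.hstack([cv2.resize(t,(400,300)),cv2.resize(s,(400,300))])[:,:,::-1])
"
```

```text
t 2.7667 pos [0.5294 0.154  0.2873] F [-1.1 -0.6  2.4] w 0.0096 q [ 1.0e+00 -1.0e-04  1.1e-03  1.0e-04]
shift cm [-0.08  0.03 -6.27] rot [ 0.0002 -0.0022 -0.0003]
```

View pics/g1.png

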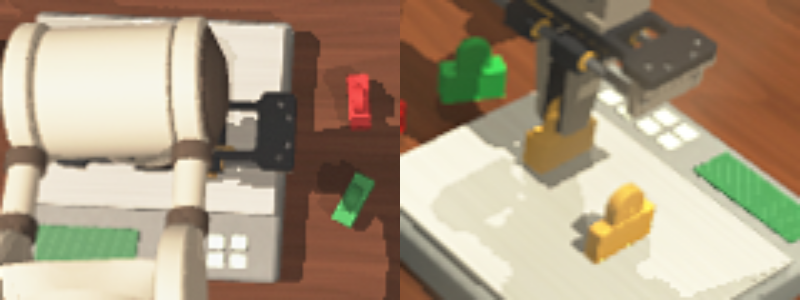

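```bash
python3 -c "
from h import *
rel(.5198,-.1196,.34,16.6)"
```

```text
t 2.8667 pos [0.5294 0.154  0.2873] F [-0.4 -0.7  4.8] w 0.0097 q [ 1.e+00 -1.e-04  1.e-03  2.e-04]
shift cm [-0.95 27.36 -5.27] rot [ 0.0006 -0.002  -0.2899]
```

>>> servo_tool:
  motion: "0 0 -3 0 0 0 0.6; 0 0 -6 0 0 0 0.6; -0.95 27.3 -6 0 0 -0.29 0.6; -0.95 27.3 -6 0 0 -0.29 0.6; -0.95 27.3 -6 0 0 -0.29 0.6; -0.95 27.3 -6 0 0 -0.29 0.6; -0.95 27.3 -6 0 0 -0.29 0.6; -0.95 27.3 -6 0 0 -0.29 0.6; -0.95 27.3 -6 0 0 -0.29 0.6; -0.95 27.3 -6 0 0 -0.29 0.6; -0.95 27.3 -6 0 0 -0.29 0.6"

```text
time_s: 3.78
eef_pos: [0.5189, -0.1201, 0.3452]
eef_rot: [0.99, 0.143, -0.001, -0.001]
contact_force: [-0.3, 0.8, -3.9]
gripper_width: 0.0099
```

```bash
python3 -c "
from h import *
rel(.5198,-.1196,.281,16.6)"
```

```text
t 3.7833 pos [ 0.5189 -0.1201  0.3452] F [-0.3  0.8 -3.9] w 0.0099 q [ 9.898e-01  1.428e-01 -6.000e-04 -7.000e-04]
shift cm [ 0.11 -0.02  6.42] rot [-0.0016  0.001  -0.0032]
```

>>> servo_tool:
  motion: "0.1 0 3 0 0 0 0.6; 0.1 0 5 0 0 0 0.6; 0.1 0 6 0 0 0 0.6; 0.1 0 6.6 0 0 0 0.6; 0.1 0 6.6 0 0 0 0.6; 0.1 0 6.6 0 0 0 0.6"

```text
time_s: 4.28
eef_pos: [0.5207, -0.1181, 0.2807]
eef_rot: [0.989, 0.145, 0.0, 0.0]
contact_force: [-0.0, -0.7, -3.2]
gripper_width: 0.0098
```

```bash
python3 -c "
from h import *
for n in('top','scene'):
    f=grab(n)
rel(.5198,-.1196,.270,16.6)
t=load('top')['frame'][190:280,290:400];s=load('scene')['frame'][150:225,210:310]
cv2.imwrite('pics/g2.png',np.vstack([cv2.resize(s,(800,600),interpolation=cv2.INTER_CUBIC)])[:,:,::-1])
cv2.imwrite('pics/g2t.png',cv2.resize(t,(660,540),interpolation=cv2.INTER_CUBIC)[:,:,::-1])
"
```

```text
t 4.3833 pos [ 0.521  -0.1186  0.2815] F [ 0.2  0.4 -3.4] w 0.0098 q [9.895e-01 1.446e-01 1.100e-03 7.000e-04]
shift cm [-0.15  0.06  1.15] rot [ 0.0018 -0.002   0.0005]
```

View pics/g2.png

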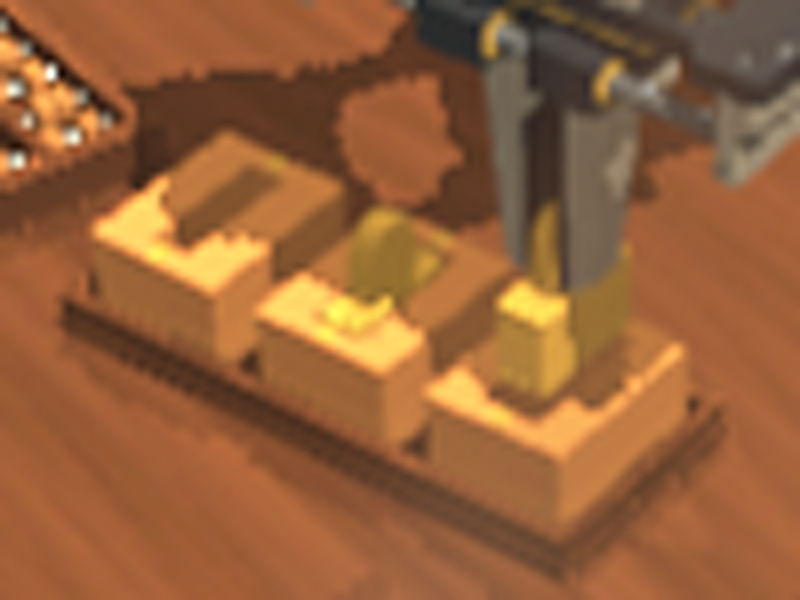

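View pics/g2t.png

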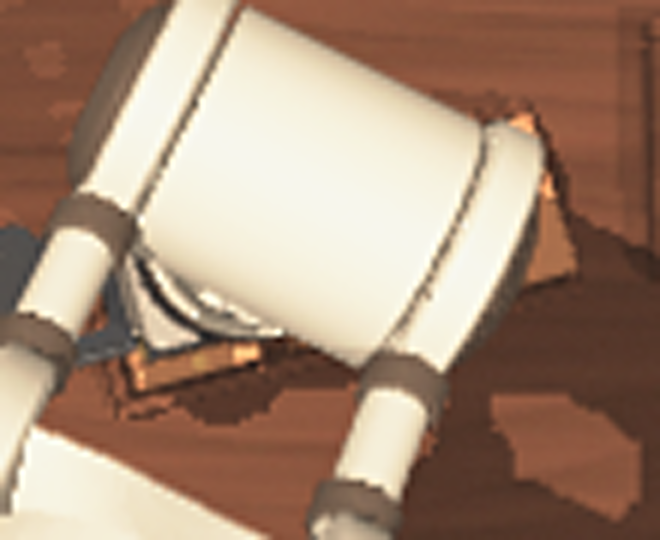

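>>> servo_tool:
  motion: "-0.1 0.05 0.12 0 0 0 0.6; -0.1 0.05 0.24 0 0 0 0.6; -0.1 0.05 0.36 0 0 0 0.6; -0.1 0.05 0.48 0 0 0 0.6; -0.1 0.05 0.6 0 0 0 0.6; -0.1 0.05 0.72 0 0 0 0.6; -0.1 0.05 0.84 0 0 0 0.6; -0.1 0.05 0.96 0 0 0 0.6; -0.1 0.05 1.08 0 0 0 0.6; -0.1 0.05 1.2 0 0 0 0.6;-0.1 0.05 1.3 0 0 0 0.6"

```text
time_s: 5.3
eef_pos: [0.5197, -0.1196, 0.2671]
eef_rot: [0.99, 0.144, 0.0, 0.001]
contact_force: [0.7, -1.8, -2.3]
gripper_width: 0.0095
```

>>> servo_tool:
  motion: "0 0 0.1 0 0 0 0.6; 0 0 0.2 0 0 0 0.6; 0 0 0.3 0 0 0 0.6; 0 0 0.4 0 0 0 0.6; 0 0 0.5 0 0 0 0.6; 0 0 0.6 0 0 0 0.6"

```text
time_s: 5.8
eef_pos: [0.52, -0.1199, 0.2616]
eef_rot: [0.99, 0.144, 0.001, 0.001]
contact_force: [1.8, -4.9, 0.4]
gripper_width: 0.0097
```

>>> servo_tool:
  motion: "0 0.07 0 0 0 0 0.6; 0 0.13 0 0 0 0 0.6; 0 0.13 0 0 0 0 0.6"

```text
time_s: 6.05
eef_pos: [0.52, -0.1206, 0.261]
eef_rot: [0.99, 0.144, 0.0, -0.0]
contact_force: [2.4, -2.6, -2.3]
gripper_width: 0.0095
```

>>> servo_tool:
  motion: "0.03 0.06 0.05 0 0 0 0.6; 0.03 0.06 0.15 0 0 0 0.6; 0.03 0.06 0.25 0 0 0 0.6; 0.03 0.06 0.35 0 0 0 0.6; 0.03 0.06 0.45 0 0 0 0.6; 0.03 0.06 0.55 0 0 0 0.6"

```text
time_s: 6.55
eef_pos: [0.5203, -0.1211, 0.2553]
eef_rot: [0.99, 0.144, -0.0, -0.0]
contact_force: [0.5, -3.0, -1.8]
gripper_width: 0.0099
```

>>> servo_tool:
  motion: "0 0.04 0.1 0 0 0 0.6; 0 0.04 0.2 0 0 0 0.6; 0 0.04 0.3 0 0 0 0.6; 0 0.04 0.4 0 0 0 0.6; 0 0.04 0.5 0 0 0 0.6; 0 0.04 0.6 0 0 0 0.6"

```text
time_s: 7.05
eef_pos: [0.521, -0.122, 0.2504]
eef_rot: [0.99, 0.144, 0.001, 0.001]
contact_force: [1.0, -4.4, 3.5]
gripper_width: 0.01
```

>>> servo_tool:
  motion: "0 0.02 0.1 0 0 0 0.6; 0 0.02 0.2 0 0 0 0.6; 0 0.02 0.3 0 0 0 0.6; 0 0.02 0.4 0 0 0 0.6; 0 0.02 0.5 0 0 0 0.6; 0 0.02 0.6 0 0 0 0.6"

```text
time_s: 7.55
eef_pos: [0.5209, -0.1221, 0.2437]
eef_rot: [0.99, 0.144, 0.001, 0.001]
contact_force: [0.6, -5.6, 1.6]
gripper_width: 0.0096
```

>>> servo_tool:
  motion: "0 0.02 0.1 0 0 0 0.6; 0 0.02 0.2 0 0 0 0.6; 0 0.02 0.3 0 0 0 0.6; 0 0.02 0.4 0 0 0 0.6; 0 0.02 0.5 0 0 0 0.6; 0 0.02 0.6 0 0 0 0.6;0 0.02 0.65 0 0 0 0.6"

```text
time_s: 8.13
eef_pos: [0.5212, -0.1224, 0.2391]
eef_rot: [0.99, 0.144, 0.0, 0.001]
contact_force: [-5.9, -3.4, 20.5]
gripper_width: 0.01
```

>>> servo_tool:
  motion: "0 0 -0.05 0 0 0 2.6; 0 0 -0.1 0 0 0 2.6; 0 0 -0.1 0 0 0 2.6; 0 0 -2 0 0 0 2.6; 0 0 -5 0 0 0 2.6; 0 0 -9 0 0 0 2.6; 0 0 -11 0 0 0 5; -0 -9 -11 0 0 0.0 5; 0 -9 -11 0 0 0.0 5; 0 -9 -11 0 0 0.0 5;0 -9 -11 0 0 0.0 5"

```text
time_s: 9.05
eef_pos: [0.4938, -0.0333, 0.346]
eef_rot: [0.989, 0.146, -0.001, -0.001]
contact_force: [0.3, 0.0, -0.8]
gripper_width: 0.0497
```

```bash
python3 -c "
from h import *
for n in('top','scene'):
    f=grab(n)
rel(.5605,.2478,.34,0)
t=load('top')['frame'][190:280,290:400];s=load('scene')['frame'][150:225,210:310]
C=cloud(load('scene'))
cv2.imwrite('pics/g3.png',np.vstack([cv2.resize(s,(800,600),interpolation=cv2.INTER_CUBIC)])[:,:,::-1])
f=load('scene');hsv=cv2.cvtColor(f['frame'],cv2.COLOR_RGB2HSV)
for r in range(150,225,3):pass
m=(C[...,0]>.44)&(C[...,0]<.66)&(C[...,1]>-.33)&(C[...,1]<-.06)&(hsv[...,1]>100)&(C[...,2]>.03)
nb,l,st,_=cv2.connectedComponentsWithStats((m&(C[...,2]>.054)&(C[...,2]<.085)).astype(np.uint8))
for i in range(1,nb):
  p=C[l==i]; print(st[i],p.mean(0).round(4),p[:,2].max().round(4))
"
```

```text
t 9.15 pos [ 0.4948 -0.0357  0.3464] F [-0.8  0.1  0.4] w 0.0503 q [ 9.895e-01  1.448e-01 -5.000e-04 -2.000e-04]
shift cm [ 14.42 -25.27   0.64] rot [-0.0003  0.001   0.2906]
[254 177   8   9  53] [ 0.5455 -0.1905  0.0646] 0.0747
[276 187   8   8  50] [ 0.5236 -0.1196  0.0653] 0.0735
```

View pics/g3.png

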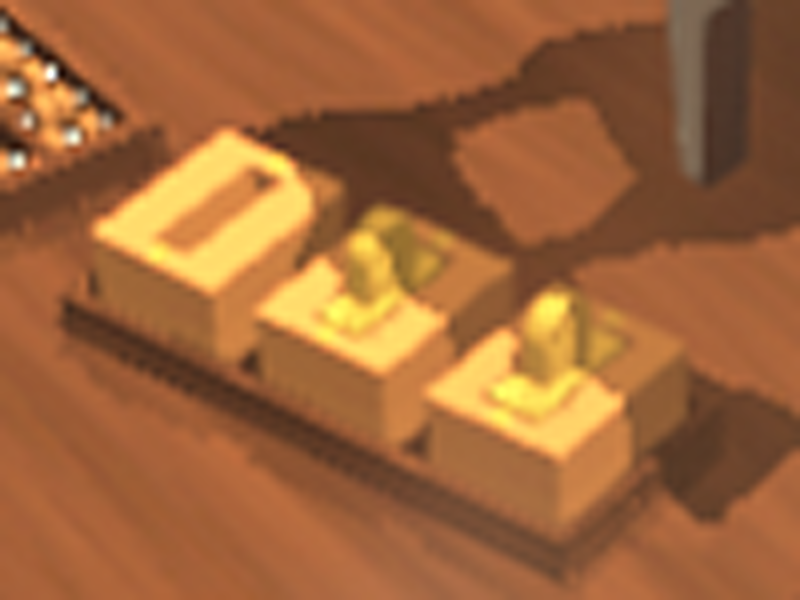

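The thick weight is home: the scene view shows its lug at the same height as the medium's (about 0.074). Now the thin one.

>>> servo_tool:
  motion: "14.4 -25.3 0 0 0 0.29 5; 14.4 -25.3 0 0 0 0.29 5; 14.4 -25.3 0 0 0 0.29 5; 14.4 -25.3 0 0 0 0.29 5; 14.4 -25.3 0 0 0 0.29 5; 14.4 -25.3 0 0 0 0.29 5; 14.4 -25.3 0 0 0 0.29 5; 14.4 -25.3 0 0 0 0.29 5; 14.4 -25.3 0 0 0 0.29 5; 14.4 -25.3 0 0 0 0.29 5"

```text
time_s: 9.98
eef_pos: [0.5611, 0.2469, 0.3462]
eef_rot: [1.0, -0.0, -0.001, 0.001]
contact_force: [1.1, 0.2, -0.2]
gripper_width: 0.0498
```

```bash
python3 -c "
from h import *
rel(.5605,.2472,.287,0)"
```

```text
t 9.9833 pos [0.5611 0.2469 0.3462] F [ 1.1  0.2 -0.2] w 0.0498 q [ 1.e+00 -2.e-04 -6.e-04  5.e-04]
shift cm [-0.06 -0.03  5.92] rot [ 0.0011  0.0013 -0.0005]
```

>>> servo_tool:
  motion: "0 0 3 0 0 0 5; 0 0 5 0 0 0 4; 0 0 5.9 0 0 0 3; 0 0 5.9 0 0 0 2; 0 0 5.9 0 0 0 0.6; 0 0 5.9 0 0 0 0.6; 0 0 5.9 0 0 0 0.6; 0 0 5.9 0 0 0 0.6; 0 0 5.9 0 0 0 0.6; 0 0 5.9 0 0 0 0.6"
  newtons: 40

```text
time_s: 10.82
eef_pos: [0.5612, 0.248, 0.2898]
eef_rot: [1.0, 0.0, 0.002, -0.0]
contact_force: [-0.2, -1.1, 6.1]
gripper_width: 0.0096
```

```bash
python3 -c "
from h import *
s=load('scene') if 0 else grab('scene')
cv2.imwrite('pics/g4.png',cv2.resize(s['frame'][200:300,300:420],(720,600),interpolation=cv2.INTER_CUBIC)[:,:,::-1])
rel(.5637,-.2660,.34,16.6)"
```

```text
t 10.8667 pos [0.5612 0.248  0.2898] F [-0.9 -1.9  6.6] w 0.0097 q [ 1.      0.      0.0015 -0.    ]
shift cm [ 0.26 51.4  -5.02] rot [ 0.0003 -0.003  -0.2897]
```

View pics/g4.png

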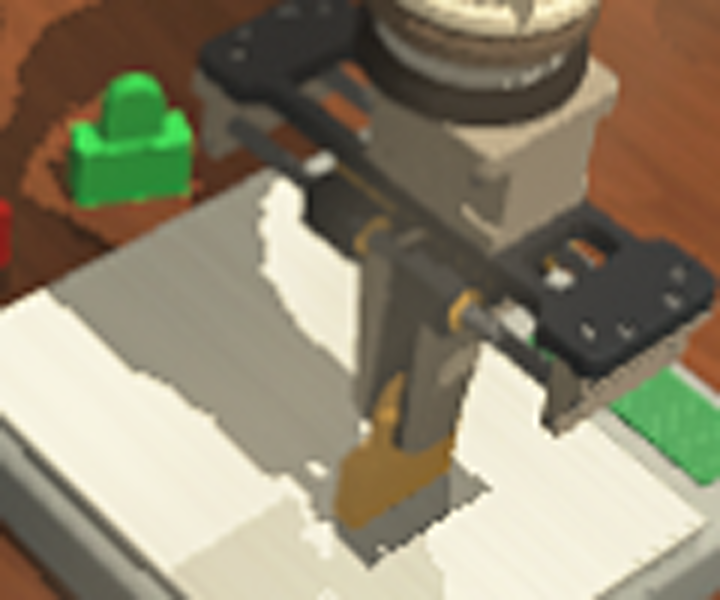

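>>> servo_tool:
  motion: "0 0 -3 0 0 0 0.6; 0 0 -6 0 0 0 0.6; 0.2 51.4 -6 0 0 -0.29 0.6; 0.2 51.4 -6 0 0 -0.29 0.6; 0.2 51.4 -6 0 0 -0.29 0.6; 0.2 51.4 -6 0 0 -0.29 0.6; 0.2 51.4 -6 0 0 -0.29 0.6; 0.2 51.4 -6 0 0 -0.29 0.6; 0.2 51.4 -6 0 0 -0.29 0.6; 0.2 51.4 -6 0 0 -0.29 0.6; 0.2 51.4 -6 0 0 -0.29 0.6; 0.2 51.4 -6 0 0 -0.29 0.6"

```text
time_s: 11.87
eef_pos: [0.5615, -0.1653, 0.3475]
eef_rot: [0.99, 0.144, -0.0, -0.0]
contact_force: [1.2, -0.3, -1.3]
gripper_width: 0.0097
```

```bash
python3 -c "
from h import *
rel(.5637,-.2660,.34,16.6)"
```

```text
t 11.8667 pos [ 0.5615 -0.1653  0.3475] F [ 1.2 -0.3 -1.3] w 0.0097 q [ 9.895e-01  1.445e-01 -4.000e-04 -5.000e-04]
shift cm [-2.67  9.71  0.74] rot [-0.001   0.0007  0.0003]
```

>>> servo_tool:
  motion: "-2.67 9.6 0 0 0 0 0.6; -2.67 9.6 0 0 0 0 0.6; -2.67 9.6 0 0 0 0 0.6; -2.67 9.6 3 0 0 0 0.6; -2.67 9.6 5 0 0 0 0.6; -2.67 9.6 5.8 0 0 0 0.6; -2.67 9.6 5.8 0 0 0 0.6; -2.67 9.6 5.8 0 0 0 0.6"

```text
time_s: 12.53
eef_pos: [0.5641, -0.2626, 0.29]
eef_rot: [0.989, 0.145, -0.0, -0.0]
contact_force: [-0.2, 0.0, -1.4]
gripper_width: 0.0097
```

```bash
python3 -c "
from h import *
s=grab('scene')
cv2.imwrite('pics/g5.png',cv2.resize(s['frame'][140:215,200:300],(800,600),interpolation=cv2.INTER_CUBIC)[:,:,::-1])
rel(.5637,-.2660,.275,16.6)"
```

```text
t 12.5833 pos [ 0.5645 -0.2629  0.2912] F [ 0.2 -0.2 -1.6] w 0.0097 q [9.895e-01 1.448e-01 6.000e-04 5.000e-04]
shift cm [-0.16  0.27  1.62] rot [ 0.0012 -0.001   0.0008]
```

View pics/g5.png

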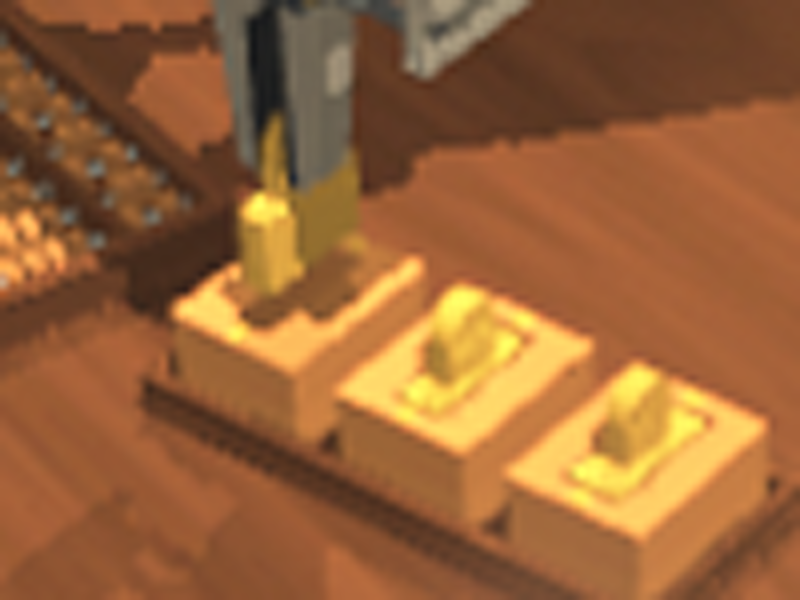

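>>> servo_tool:
  motion: "-0.15 0.15 0.3 0 0 0 0.6; -0.15 0.27 0.6 0 0 0 0.6; -0.15 0.27 0.8 0 0 0 0.6; -0.15 0.27 0.92 0 0 0 0.6; -0.15 0.27 1.04 0 0 0 0.6; -0.15 0.27 1.16 0 0 0 0.6; -0.15 0.27 1.28 0 0 0 0.6; -0.15 0.27 1.4 0 0 0 0.6; -0.15 0.27 1.52 0 0 0 0.6; -0.15 0.27 1.64 0 0 0 0.6; -0.15 0.27 1.76 0 0 0 0.6; -0.15 0.27 1.88 0 0 0 0.6"

```text
time_s: 13.58
eef_pos: [0.5633, -0.2662, 0.2712]
eef_rot: [0.99, 0.144, 0.0, 0.0]
contact_force: [-0.5, 0.2, -2.2]
gripper_width: 0.0095
```

>>> servo_tool:
  motion: "0 0 0.1 0 0 0 0.6; 0 0 0.2 0 0 0 0.6; 0 0 0.3 0 0 0 0.6; 0 0 0.4 0 0 0 0.6; 0 0 0.5 0 0 0 0.6; 0 0 0.6 0 0 0 0.6; 0 0 0.7 0 0 0 0.6"

```text
time_s: 14.17
eef_pos: [0.5633, -0.2663, 0.2642]
eef_rot: [0.99, 0.144, 0.0, 0.0]
contact_force: [0.4, -0.2, -1.3]
gripper_width: 0.0103
```

>>> servo_tool:
  motion: "0 0 0.1 0 0 0 0.6; 0 0 0.2 0 0 0 0.6; 0 0 0.3 0 0 0 0.6; 0 0 0.4 0 0 0 0.6; 0 0 0.5 0 0 0 0.6"

```text
time_s: 14.58
eef_pos: [0.5633, -0.2663, 0.2592]
eef_rot: [0.99, 0.144, -0.0, -0.0]
contact_force: [0.7, 0.1, -2.2]
gripper_width: 0.0099
```

>>> servo_tool:
  motion: "0 0 0.1 0 0 0 0.6; 0 0 0.2 0 0 0 0.6; 0 0 0.3 0 0 0 0.6; 0 0 0.4 0 0 0 0.6; 0 0 0.5 0 0 0 0.6; 0 0 0.6 0 0 0 0.6"

```text
time_s: 15.08
eef_pos: [0.5636, -0.2666, 0.2543]
eef_rot: [0.99, 0.144, 0.0, 0.001]
contact_force: [-2.1, 0.1, 6.4]
gripper_width: 0.0098
```

>>> servo_tool:
  motion: "0 0 0.1 0 0 0 0.6; 0 0 0.2 0 0 0 0.6; 0 0 0.3 0 0 0 0.6; 0 0 0.4 0 0 0 0.6; 0 0 0.5 0 0 0 0.6; 0 0 0.6 0 0 0 0.6"

```text
time_s: 15.58
eef_pos: [0.564, -0.2665, 0.2492]
eef_rot: [0.99, 0.144, 0.001, 0.001]
contact_force: [-1.5, 0.8, 7.4]
gripper_width: 0.0094
```

>>> servo_tool:
  motion: "0 0 0.1 0 0 0 0.6; 0 0 0.2 0 0 0 0.6; 0 0 0.3 0 0 0 0.6; 0 0 0.4 0 0 0 0.6; 0 0 0.5 0 0 0 0.6; 0 0 0.6 0 0 0 0.6; 0 0 0.7 0 0 0 0.6"

```text
time_s: 16.17
eef_pos: [0.5641, -0.2664, 0.2422]
eef_rot: [0.99, 0.144, 0.001, 0.001]
contact_force: [-0.7, 1.6, 7.3]
gripper_width: 0.0095
```

>>> servo_tool:
  motion: "0 0 0.08 0 0 0 0.6; 0 0 0.15 0 0 0 0.6; 0 0 0.2 0 0 0 0.6"

```text
time_s: 16.42
eef_pos: [0.5642, -0.2666, 0.2417]
eef_rot: [0.99, 0.144, 0.001, 0.001]
contact_force: [-5.8, 4.8, 17.7]
gripper_width: 0.0094
```

>>> servo_tool:
  motion: "0 0 -0.05 0 0 0 2.6; 0 0 -0.1 0 0 0 2.6; 0 0 -0.1 0 0 0 2.6; 0 0 -2 0 0 0 2.6; 0 0 -5 0 0 0 2.6; 0 0 -9 0 0 0 2.6; -6 0 -14 0 0 0 5; -13 0 -14 0 0 0.0 5; -13 0 -14 0 0 0.0 5; -13 0 -14 0 0 0.0 5;-13 0 -14 0 0 0.0 5"

```text
time_s: 17.33
eef_pos: [0.4364, -0.3045, 0.3794]
eef_rot: [0.99, 0.143, 0.0, 0.001]
contact_force: [-0.3, 0.2, 0.4]
gripper_width: 0.0502
```

```bash
python3 -c "
from h import *
rel(.5637,-.2660,.275,16.6)
for n in('top','scene'):
  f=grab(n);C=cloud(f);hsv=cv2.cvtColor(f['frame'],cv2.COLOR_RGB2HSV)
  m=(C[...,0]>.44)&(C[...,0]<.66)&(C[...,1]>-.33)&(C[...,1]<-.06)&(hsv[...,1]>100)&(C[...,2]>.054)&(C[...,2]<.11)
  nb,l,st,_=cv2.connectedComponentsWithStats(m.astype(np.uint8))
  for i in range(1,nb):
    p=C[l==i]; print(n,st[i],p.mean(0).round(4),p[:,2].max().round(4),np.percentile(p[:,2],90).round(4))
  cv2.imwrite(f'pics/f_{n}.png',f['frame'][:,:,::-1])
s=load('scene')
cv2.imwrite('pics/g6.png',cv2.resize(s['frame'][150:225,210:310],(800,600),interpolation=cv2.INTER_CUBIC)[:,:,::-1])
"
```

```text
t 17.3333 pos [ 0.4364 -0.3045  0.3794] F [-0.3  0.2  0.4] w 0.0502 q [9.898e-01 1.427e-01 1.000e-04 9.000e-04]
shift cm [13.3  -0.12 10.44] rot [ 0.0018  0.0001 -0.0033]
top [371 219   7  10  51] [ 0.5613 -0.2645  0.0687] 0.0779 0.0744
top [344 226   7  10  49] [ 0.5402 -0.1919  0.0693] 0.0778 0.0745
top [318 234   6  10  42] [ 0.5185 -0.1205  0.0703] 0.0766 0.0741
scene [233 167   8   9  52] [ 0.5666 -0.2631  0.0642] 0.0768 0.0712
scene [254 177   8   9  53] [ 0.546  -0.1903  0.0648] 0.0742 0.0714
scene [276 187   8   9  54] [ 0.5235 -0.1196  0.0645] 0.0754 0.0718
```

View pics/g6.png

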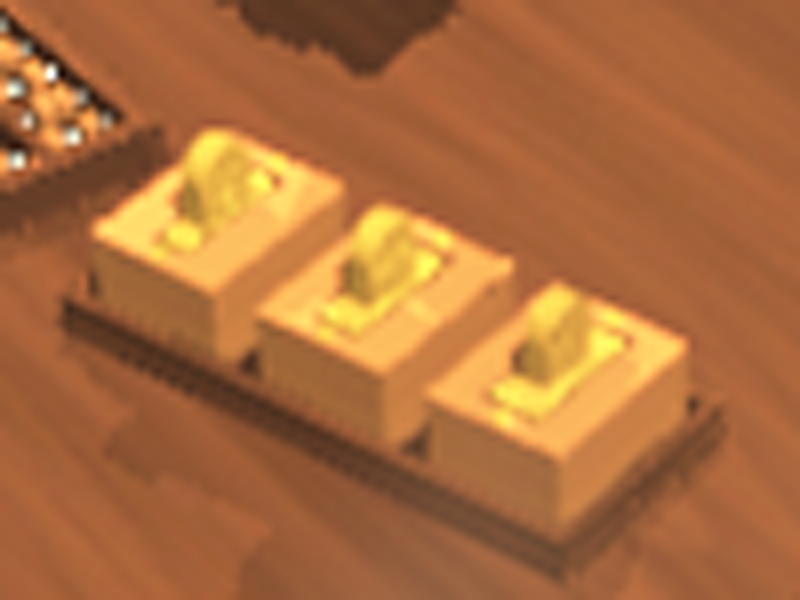

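View pics/f_scene.png

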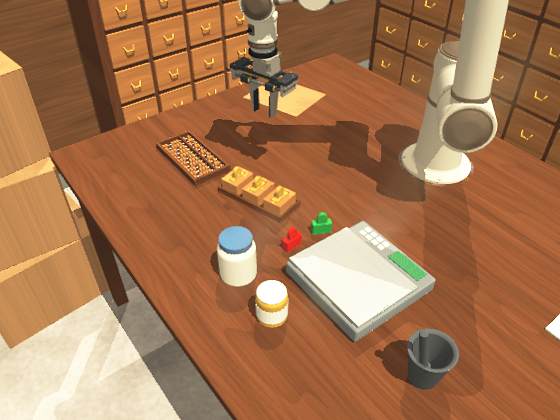

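View pics/f_top.png

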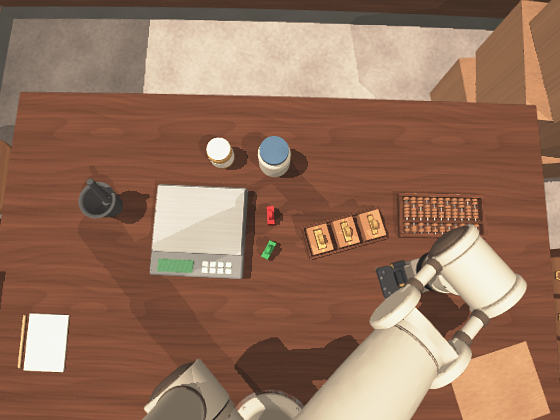

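All three lugs stand at the same height in both views, at (371,219), (344,226) and (318,234) in the top view. The platter is empty and the bystanders are where they were.

```bash
python3 -c "
from h import *
print(ctrl.hand_in())"
```

```text
the job is handed in; nothing more can be done
None
```

Both check weights are back in the rack, the thick one in the wide slot and the thin one in the narrow slot. I handed the job in at about 17.4 s; the hand-in reports no verdict.

- **Insertion:** I lowered each weight at about 15 mm/s or slower. The thick one needed about 2.5 mm of sideways correction after it touched a lip; the thin one went in without touching. Both passed the spring and stopped on the slot floor at the depth calculated for home. The highest vertical force I read was about 20 N, below the 80 N limit.
- **Final check:** With the gripper clear, the depth images put all three lug tops at the same height: 0.074–0.075 m from the top camera and 0.071–0.072 m from the scene camera. The thick and thin weights match the medium one, which was already home. By eye the shoulders look flush with the block tops.
- **Surroundings:** The platter is empty, and the red and green look-alikes and the other items look unmoved.
- **Disagreement:** The two cameras differed by 2–5 mm on positions. The wide slot as felt lay about 3 mm off both camera estimates along the rack, so I used that offset to aim for the narrow slot.

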